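# Wedge the cutting board tight

### The arm

A 7-joint arm with a two-finger parallel gripper is mounted at the origin on the work surface. World frame = base frame: x ahead of the robot, y to its left, z up, the work surface at z = 0. Lengths are in m, angles in rad, forces in N, time in s.
With the tool pointing down it reaches from about 0.4 to 0.85 m from the base axis. Payload 4.4 kg.
Tool frame: the origin (TCP) lies at the very end of the fingers, on their centre line; the grasp point (between the pads) lies 19 mm behind it; x points along the fingers, z is the direction in which the jaws open and shut, and the axes are right-handed (so a half turn about x gives the same grasp; the last joint's range is limited). The gripper opens to 94 mm and grips with 3 to 60 N. Pads are 16 mm wide; open, the fingers measure 119 mm over their backs; the gripper's body (75 mm by 177 mm) begins 78 mm behind the grasp point.
Start: joints at [1.129, 0.628, 0.038, 1.517, -0.027, 0.996, -0.02], TCP at [0.239, -0.605, 0.205] pointing down, gripper open.
Joint ranges: [-3.06, 3.06], [-0.37, 2.12], [-1.25, 1.32], [0.18, 2.47], [-1.1, 4.24], [0.23, 1.98], [-2.94, 2.94]. Speed limits (rad/s): [2.57, 2.57, 3.14, 3.14, 3.14, 3.14, 3.14].

### API

Orientations are given as a rotation vector (axis times angle).
In Python, from rig import bot gives the robot as it stands.
- The arm moves only by the tool arm_command, never from a script. Its argument "rows" is a list of rows, each a list of 5 numbers: the shift along the tool's x, y, z in cm, then the turn about the tool's x in rad, then the closure in counts, from 0 (fully open) to 255 (shut). In form: [[dx, dy, dz, yaw, grip], ...]. A call has 1 to 8 rows; each row is the pose to reach, as a shift and turn from the pose measured when the call began, along the tool's axes at that moment; what a row does not reach only later rows make up. A row lasts 1/8 s, in which the tool goes at most 62.5 mm and 10.7 degrees, less where a joint would pass 70% of its speed; a pose out of reach is approached as far as the arm can. A call with a gripper value outside its range is refused whole. The fingers move at their own pace and stop on an object; "squeeze" is the grip in N (left out, the last holds). Time passes only in rows, so rows that repeat a pose let the fingers close. It gives the time, the measured TCP pose, the force and the opening at its end, in the units of the state.
- bot.read_state(): the state, without advancing time (a new reading comes with each control period).
- bot.camera(name): name is "side" or "top" or "wrist"; returns the picture (480x640x3 uint8, red, green, blue); there is no depth.
- bot.get_calibration(name): a dict with "fx", "fy", "cx", "cy" (pixels), "rvec" (rotation vector, rad) and "tvec" (3), from world to camera coordinates, as OpenCV has them; the wrist camera has in their place "tool_from_camera" (4x4, takes a point from camera to tool coordinates, whose origin is the TCP and whose axes are the tool frame's). Camera axes: x right, y down, z forward; pixel columns grow to the right and rows downward; lengths in m; the calibration is good to about 2 mm. A picture is of the moment at which its call begins: read the wrist's pose just before it. get_calibration takes no time and is no camera call.
- bot.finish_job(): hands the job in, once; it reports no verdict.
The state is a dict: "time_s": time; "q": joint angles; "dq": joint speeds; "effort": joint torques, N m; "position": TCP position; "tool_rot": TCP orientation; "contact_force": force on the tool from outside, world axes, zero at the start; "moment": the same for the moment, N m; "opening": opening from 0.0 (shut) to 1.0 (fully open).
Only numpy, scipy, OpenCV 4.12 (cv2) and the standard library are available. Lean on these libraries where they do the work, as an engineer would, in place of code of your own. Each camera call takes 0.05 s, during which the arm holds its last target. There are 200 camera calls.

### The job

Stand the red wedge nose-down in the slot of the board clamp and let go of it, then drive it down with gentle taps of the meat pounder on its head until it stops going any further and the board is gripped tight between jaw and fence. Never hit or press hard once it has stopped. Then stand the pounder upright on the counter, let go of it, and leave the tumbler, the sauce bottle and the spice jar alone.

Things in the scene. Friction and masses are not known exactly. Their poses are not given: they have to be found in the camera images.
- wedge_head (a point): Centre of the head of the loose red plastic wedge (110 g), which stands nose-down in its holder. Head 34 (x) x 40 (y) x 16 (z) mm, to be gripped across y; its top is 8 mm above this point, the nose 101 mm below. z points from nose to head. The -x face is flat and parallel to z, 17 mm from this point; all the taper is on the +x face.
- wedge: The same wedge; origin at the centre of its nose face, its lowest end, 11 mm in -x and 101 mm below the head's centre; same axes. It tapers over the 95 mm below the head: 40 mm wide (y) all along, thickness along x 31 mm under the head and 12 mm at the nose (1 in 5). The flat -x face is 6 mm in -x from this origin.
- holder: Small open-topped aluminium holder, fixed to the counter; origin at its underside centre. Walls 45 mm high, 33 (x) x 55 (y) mm outside. The wedge stands loosely in it, its nose 6 mm above the counter, its x and y along the holder's.
- clamp: Board clamp fixed to the counter: aluminium base plate 10 mm thick with a grey fence, 45 mm high, across its far (+x) end. Origin on the counter, mid-width (y) of the slot, where the slot's near wall nominally stands. x points from the slot to jaw, board and fence; z up. The fence is shimmed differently each time, so that the jaw comes home 1 to 7 mm along x in this frame.
- stop: Blue block, near wall of the slot, with a cheek each side; fixed, but set up to 1.2 mm differently along the clamp's x each time. Origin on its flat upright face (looking to +x), mid-width, 10 mm above the counter; top of the cheeks 75 mm above this origin, with a sloping lead-in lip 7 mm higher. Slot 47 mm wide (y) between the cheeks, which reach 18 mm in +x from the face.
- jaw: White jaw, far slot wall, stiff to slide along the clamp's x; x = 0 there at the start. Its slot face leans away at 1 in 5, like the wedge: slot 16 to 19 mm wide below its lead-in lip, 85 mm above the counter. The wedge, flat face along the near wall, drops in till its nose is 48 to 66 mm above the counter; 5 to 13 N then drive it 5 to 36 mm, till it stops hard. 15 to 25 N seats it; 45 N is too much.
- board: Loose teal plastic cutting board 160 (x) x 200 (y) x 20 mm, 0.5 kg, lying on the clamp's base plate between jaw and fence with 1 to 7 mm play in all; origin at its underside centre.
- pounder_grip (a point): Middle of the upright black handle of the steel meat pounder, 80 mm above the flat striking face (its underside). Handle 26 mm in diameter, from 34 to 119 mm above that face; head a disc 68 mm in diameter and 16 mm thick. About 0.45 kg, z up the handle. It stands on its disc on the counter.
- pounder: The same pounder; origin at the centre of its striking face.
- tumbler: White tumbler with red lid, 84 mm in diameter, 144 mm tall: leave alone. Origin at its underside.
- sauce: Brown sauce bottle, 70 mm in diameter, 190 mm tall: leave alone. Origin at its underside.
- spice: Small amber jar, 48 mm in diameter, 90 mm tall: leave alone. Origin at its underside.
Things that resemble listed ones, but are neither listed nor needed, are in the scene too. Leave any green look-alike of the pounder alone.

How it is judged:
By the outcome, as a careful person would: the job done as asked, in the order asked, and still so for the second after the job is handed in, with the robot touching nothing.
It also fails if it takes over 64 s, if anything falls off the work surface, if the arm or the gripper's body presses on something with over 40 N, if the wrist force passes 120 N, or if a joint passes its speed limit or range.

## Working session

There is one attempt and no reset: what is moved stays moved. The work goes in short steps, Python scripts to look and compute and a tool call to move; the robot and the scene stay as the last step left them, time stands still between calls to the robot, and variables do not carry over. Pictures are saved under pics/ and viewed, about 8 in all and at most 12, crops included, and the job is handed in when it is done.

Besides the shell and the picture viewer there is one more tool, called after ">>>" as name(argument=value, ...) on one line, values as JSON. arm_command: Moves the arm, as the interface text tells. Its arguments: {"type":"object","properties":{"rows":{"type":"array","items":{"type":"array","items":{"type":"number"}}},"squeeze":{"type":"number"}},"required":["rows"]}

```bash
ls; mkdir -p pics
cat > h.py <<'E'
import numpy as np, cv2
from rig import bot
from scipy.spatial.transform import Rotation as R
def cam(n):
    c=bot.get_calibration(n)
    if n=='wrist':
        s=bot.read_state(); T=np.eye(4); T[:3,:3]=R.from_rotvec(s['tool_rot']).as_matrix(); T[:3,3]=s['position']
        W=T@np.array(c['tool_from_camera'])
    else:
        W=np.eye(4); r=R.from_rotvec(np.ravel(c['rvec'])).as_matrix(); W[:3,:3]=r.T; W[:3,3]=-r.T@np.ravel(c['tvec'])
    return c,W
def shot(n,f=None):
    c,W=cam(n); im=np.array(bot.camera(n)); 
    if f: cv2.imwrite('pics/'+f,im[...,::-1])
    return im,c,W
def ray(c,W,u,v):
    d=W[:3,:3]@np.array([(u-c['cx'])/c['fx'],(v-c['cy'])/c['fy'],1]); return W[:3,3],d/np.linalg.norm(d)
def onz(c,W,u,v,z):
    o,d=ray(c,W,u,v); return o+d*(z-o[2])/d[2]
def proj(c,W,p):
    q=W[:3,:3].T@(np.array(p)-W[:3,3]); return c['fx']*q[0]/q[2]+c['cx'],c['fy']*q[1]/q[2]+c['cy']
E
python3 - <<'E'
from h import *
for n in('top','side','wrist'):
    im,c,W=shot(n,n+'0.png'); print(n,c['fx'],c['cx'],c['cy'],W.round(3).tolist())
print(bot.read_state())
E
```

```text
pics
top 487.9231174612207 323.13244204455646 235.02732865846468 [[-0.011, -0.984, 0.176, 0.372], [-1.0, 0.012, 0.005, 0.015], [-0.007, -0.176, -0.984, 1.097], [0.0, 0.0, 0.0, 1.0]]
side 434.4435325007518 314.67702980187136 231.0183740803458 [[0.926, -0.296, 0.232, 0.342], [-0.376, -0.712, 0.592, -0.509], [-0.01, -0.636, -0.771, 0.807], [0.0, 0.0, 0.0, 1.0]]
wrist 347.21577653449555 313.5526417536694 241.07655911300478 [[0.368, -0.9, -0.233, 0.305], [-0.93, -0.357, -0.09, -0.576], [-0.002, 0.25, -0.968, 0.384], [0.0, 0.0, 0.0, 1.0]]
{'time_s': 0.15, 'q': array([ 1.12920368,  0.62913885,  0.03847841,  1.5181127 , -0.0270088 ,
        0.99627114, -0.02000425]), 'dq': array([ 0.0013246 , -0.00232344, -0.00059768, -0.00316634,  0.0033156 ,
       -0.00164246, -0.00013986]), 'effort': array([ 1.53254074e-03, -5.50100935e+01,  1.14494953e+00, -1.86818790e+01,
       -5.21808118e-02,  2.09024583e-02,  1.17987688e-04]), 'position': array([ 0.23839435, -0.60418073,  0.20477072]), 'tool_rot': array([ 0.92890787,  1.36506178, -0.92761987]), 'contact_force': array([ 0.24233243,  0.90452743, -0.29527433]), 'moment': array([ 0.05078807,  0.04236458, -0.0304521 ]), 'opening': 0.997906127933463}
```

View pics/top0.png

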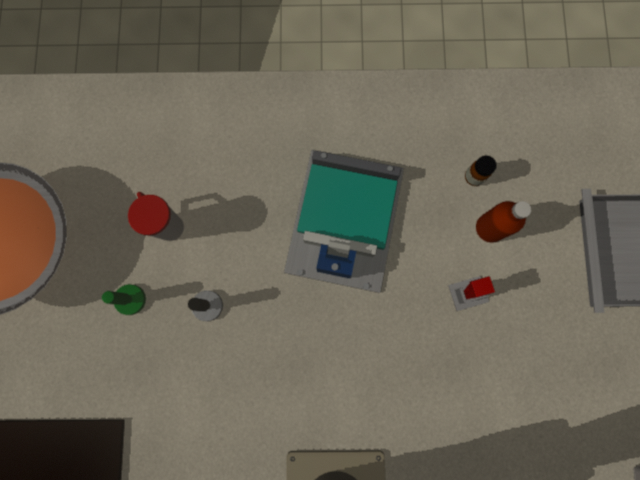

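View pics/side0.png

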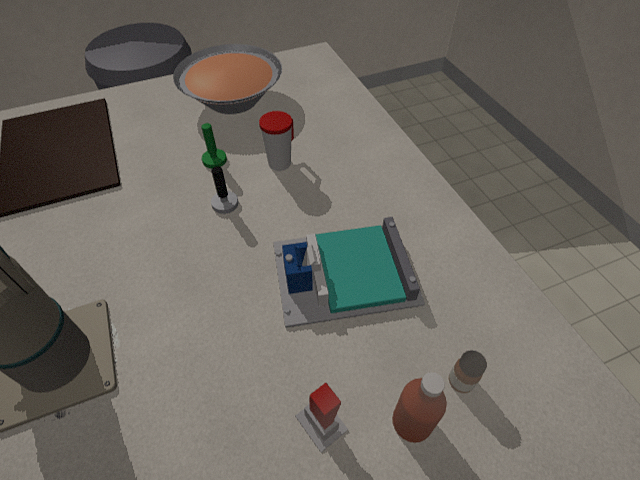

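The top view shows the wedge at (480,288) in its holder, the pounder disc at (207,305) with the green look-alike at (130,298), and the clamp's blue stop at (337,262). In the side view the wedge is at (323,405) and the pounder at (224,200).

Run:
```python
from h import *
im=cv2.imread('pics/top0.png'); hsv=cv2.cvtColor(im,cv2.COLOR_BGR2HSV); c,W=cam('top')
def blob(lo,hi,box):
    m=cv2.inRange(hsv,lo,hi); k=np.zeros_like(m); x0,y0,x1,y1=box; k[y0:y1,x0:x1]=m[y0:y1,x0:x1]
    cs,_=cv2.findContours(k,cv2.RETR_EXTERNAL,cv2.CHAIN_APPROX_NONE); return max(cs,key=cv2.contourArea)
def rep(n,ct,z):
    r=cv2.minAreaRect(ct); print(n,cv2.contourArea(ct),np.round(r[0],1)); 
    P=np.array([onz(c,W,*p,z)[:2] for p in cv2.boxPoints(r)]); print((P*1000).round(0).tolist(),'ctr',P.mean(0).round(4)); 
    for i in(0,1):
        d=P[i+1]-P[i]; print(' edge',np.linalg.norm(d).round(3),np.degrees(np.arctan2(d[1],d[0])).round(1))
ct=blob((0,150,120),(8,255,255),(440,260,510,320)); rep('wedgehead',ct,.115)
rep('board',blob((75,100,60),(95,255,255),(280,140,420,300)),.03)
rep('stop',blob((100,100,30),(130,255,255),(280,200,420,300)),.085)
g=cv2.resize(im[230:320,420:540],None,fx=5,fy=5,interpolation=3); h=cv2.resize(im[220:300,270:420],None,fx=4,fy=4,interpolation=3)
h=cv2.copyMakeBorder(h,0,0,0,0,0); p=cv2.resize(im[270:330,170:240],None,fx=2.7,fy=2.7)
out=np.zeros((450+125,800,3),np.uint8); out[:450,:600]=g; out[:p.shape[0],605:605+p.shape[1]]=p
cv2.imwrite('pics/c1.png',out[:450]); 
print(onz(c,W,207,305,.008),onz(c,W,197,305,.119),proj(c,W,[.5,.2,0]))
w=cv2.imread('pics/wrist0.png'); print(w.mean())
```

```text
Traceback (most recent call last):
ValueError: max() iterable argument is empty
```

```bash
cat > t.py <<'E'
from h import *
im=cv2.imread('pics/top0.png'); hsv=cv2.cvtColor(im,cv2.COLOR_BGR2HSV); c,W=cam('top')
print(hsv[288,482],hsv[265,330],hsv[210,345])
def blob(m,box):
    k=np.zeros_like(m); x0,y0,x1,y1=box; k[y0:y1,x0:x1]=m[y0:y1,x0:x1]
    cs,_=cv2.findContours(k,cv2.RETR_EXTERNAL,cv2.CHAIN_APPROX_NONE); return max(cs,key=cv2.contourArea)
def rep(n,ct,z):
    r=cv2.minAreaRect(ct); print(n,cv2.contourArea(ct),np.round(r[0],1)); 
    P=np.array([onz(c,W,*p,z)[:2] for p in cv2.boxPoints(r)]); print((P*1000).round(0).tolist(),'ctr',P.mean(0).round(4)); 
    for i in(0,1):
        d=P[i+1]-P[i]; print(' edge',np.linalg.norm(d).round(3),np.degrees(np.arctan2(d[1],d[0])).round(1))
red=((hsv[...,0]<8)|(hsv[...,0]>172))&(hsv[...,1]>150)&(hsv[...,2]>150)
rep('wedgehead',blob(red.astype(np.uint8)*255,(440,260,510,320)),.115)
rep('board',blob(cv2.inRange(hsv,(70,100,40),(98,255,255)),(280,140,420,300)),.03)
rep('stop',blob(cv2.inRange(hsv,(100,100,20),(130,255,255)),(280,200,420,300)),.085)
print(onz(c,W,207,305,.008),onz(c,W,197,305,.119))
E
python3 t.py
```

```text
[  1 246 113] [108 148  69] [ 83 192 101]Traceback (most recent call last):
  File "t.py", line 13, in <module>
    rep('wedgehead',blob(red.astype(np.uint8)*255,(440,260,510,320)),.115)
                    ~~~~^^^^^^^^^^^^^^^^^^^^^^^^^^^^^^^^^^^^^^^^^^^^
  File "t.py", line 6, in blob
    cs,_=cv2.findContours(k,cv2.RETR_EXTERNAL,cv2.CHAIN_APPROX_NONE); return max(cs,key=cv2.contourArea)
                                                                             ~~~^^^^^^^^^^^^^^^^^^^^^^^^
ValueError: max() iterable argument is empty
```

```bash
python3 - <<'E'
import cv2
hsv=cv2.cvtColor(cv2.imread('pics/top0.png'),cv2.COLOR_BGR2HSV)
print(hsv[276:304:2,460:500:2,2]); print(hsv[276:304:2,460:500:4,0])
E
sed -i 's/(hsv\[...,2\]>150)/(hsv[...,2]>130)/' t.py; python3 t.py
```

```text
[[124 124 123 126 126 128 121 122 122 117  93 102 119 114 107 119 127 128
  126 130]
 [122 122 123 125 125 117 112 106 105  94  93  95 108 112 111 109 123 126
  123 121]
 [120 109 115 111 109 101  97  92 103 111 111 111 112 111 111 110 101  87
   84  84]
 [111 107 109 107 103  79 116 113 114 113 112 111 112 112 112 109  78  83
   85  84]
 [107 108 106 105  92  77 108 114 112 113 113 113 111 112 112 111  98  83
   85  84]
 [104 105 105  94  78  75  96 115 115 115 113 114 112 114 113 112 101  83
   86  83]
 [ 93  95  97  83  79  75  78 118 114 114 114 113 112 113 112 113 111  83
   85  84]
 [ 92  99  83  80  83  75  77 107 115 114 114 113 112 113 112 113 111  97
   83  83]
 [ 84 104  77  71  75  76  80  96 116 114 114 114 113 114 112 107  97  91
   83  82]
 [ 76 101  83  70  77  76  77  78 117 115 115 110 105  90  81  78  82  86
   84  94]
 [ 73  95  93  75  76  76  75  77 103 102 101  90  99  92  90  93 104 126
  125 124]
 [ 73  83 105  75  84  87  90  96 100  96  91  87  90  94  91 116 125 121
  124 125]
 [ 72  76 101  97 101 100  96 100  92  90 102 104 102 103  99 123 126 125
  125 
[... 395 characters left out ...]
  1  2  1  1  1  4 19 22]
 [24 10  1  1  1  2 12 22 21 20]
 [20 11  2  3 13 20 20 20 20 20]
 [18 17 15 15 24 20 18 20 22 19]
 [18 15 13 20 20 15 19 20 20 22]]
[  1 246 113] [108 148  69] [ 83 192 101]Traceback (most recent call last):
  File "t.py", line 13, in <module>
    rep('wedgehead',blob(red.astype(np.uint8)*255,(440,260,510,320)),.115)
                    ~~~~^^^^^^^^^^^^^^^^^^^^^^^^^^^^^^^^^^^^^^^^^^^^
  File "t.py", line 6, in blob
    cs,_=cv2.findContours(k,cv2.RETR_EXTERNAL,cv2.CHAIN_APPROX_NONE); return max(cs,key=cv2.contourArea)
                                                                             ~~~^^^^^^^^^^^^^^^^^^^^^^^^
ValueError: max() iterable argument is empty
```

```bash
sed -i 's/(hsv\[...,2\]>130)/(hsv[...,2]>100)/' t.py; python3 t.py; python3 -c "
from h import *
im=cv2.imread('pics/side0.png');c,W=cam('side')
print(bot.read_state()['tool_rot'], cam('wrist')[0]['tool_from_camera'])
g=cv2.resize(im[370:460,280:370],None,fx=4.4,fy=4.4,interpolation=2)
h=cv2.resize(im[210:300,265:355],None,fx=4.4,fy=4.4,interpolation=2)
cv2.imwrite('pics/c1.png',np.hstack([g,h]))"
```

```text
[  1 246 113] [108 148  69] [ 83 192 101]
wedgehead 269.5 [482.4 286.2]
[[450.0, -276.0], [460.0, -313.0], [429.0, -320.0], [419.0, -284.0]] ctr [ 0.4396 -0.2983]
 edge 0.038 -73.8
 edge 0.032 -166.7
board 5823.0 [347.1 205.8]
[[571.0, 79.0], [731.0, 48.0], [687.0, -150.0], [530.0, -114.0]] ctr [ 0.6296 -0.0344]
 edge 0.163 -11.2
 edge 0.203 -102.5
stop 656.5 [335.7 260.4]
[[479.0, 35.0], [533.0, 24.0], [518.0, -47.0], [464.0, -36.0]] ctr [ 0.4987 -0.0059]
 edge 0.055 -11.7
 edge 0.073 -102.1
[0.41216435 0.27891532 0.008     ] [0.40830761 0.27191353 0.119     ]
[ 0.92890787  1.36506178 -0.92761987] [[ 3.99616580e-04 -2.49649606e-01  9.68336158e-01 -1.79400331e-01]
 [ 7.85655586e-04 -9.68335858e-01 -2.49649853e-01  7.23374601e-02]
 [ 9.99999612e-01  8.60542932e-04 -1.90824456e-04 -1.79778540e-03]
 [ 0.00000000e+00  0.00000000e+00  0.00000000e+00  1.00000000e+00]]
```

View pics/c1.png

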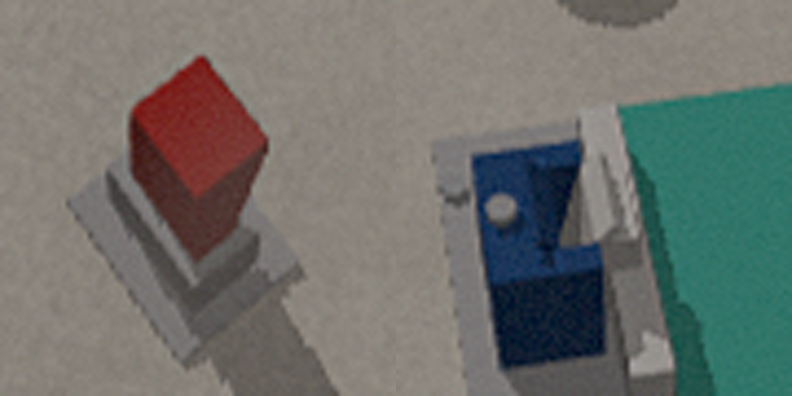

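The crop shows the wedge tapering on its right-hand (+x world) side, so its flat face is toward the robot. The slot runs between the blue cheeks and the white jaw.

```bash
cat >> h.py <<'E'
def to(p,zdir=None,s=None):
    """row for TCP world target p; zdir: heading deg of tool z (mod 180)"""
    s=s or bot.read_state(); M=R.from_rotvec(s['tool_rot']).as_matrix(); d=M.T@(np.array(p)-s['position'])*100
    yaw=0
    if zdir is not None:
        a=np.radians(zdir); t=M.T@np.array([np.cos(a),np.sin(a),0]); yaw=np.arctan2(-t[1],t[2]); yaw=(yaw+np.pi/2)%np.pi-np.pi/2
    tip=np.degrees(np.arccos(-M[2,0])); print('row',d.round(2),round(yaw,3),'| pos',np.round(s['position'],4),'zhead',np.degrees(np.arctan2(M[1,2],M[0,2])).round(1),'yhead',np.degrees(np.arctan2(M[1,1],M[0,1])).round(1),'tip',tip.round(2),'t',s['time_s'],'F',np.round(s['contact_force'],1),'q7',round(s['q'][6],2),'open',round(s['opening'],3))
E
python3 -c "
from h import *
c,W=cam('top')
print('sauce',onz(c,W,523,210,.19),'spice',onz(c,W,488,163,.09))
to([.40,-.30,.30],104.5)"
```

```text
sauce [ 0.57783689 -0.36105927  0.19      ] spice [ 0.70482021 -0.33605893  0.09      ]
row [ -9.49  26.2  -22.38] 0.123 | pos [ 0.2384 -0.6042  0.2048] zhead -68.5 yhead 21.5 tip 0.08 t 0.15 F [ 0.2  0.9 -0.3] q7 -0.02 open 0.998
```

>>> arm_command(rows=[[-9.5,4,-4,0.02,0],[-9,8.5,-7,0.05,0],[-8.5,13,-11,0.08,0],[-8,17.5,-15,0.11,0],[-7.5,22,-19,0.12,0],[-7,26.5,-22.5,0.12,0],[-6,27,-22.5,0.12,0],[-6,27,-22.5,0.12,0]])

```text
time_s: 1.15
position: [0.4068, -0.2954, 0.2643]
tool_rot: [1.018, 1.323, -1.018]
contact_force: [0.5, -0.7, -0.8]
opening: 0.999
```

```bash
python3 -c "
from h import *
to([.40,-.30,.30],104.5)
im,c,W=shot('wrist','w1.png')
np.savez('w1.npz',W=W)
"
```

```text
row [-3.57 -0.78  0.27] 0.005 | pos [ 0.4068 -0.2954  0.2643] zhead -75.2 yhead 14.8 tip 0.17 t 1.15 F [ 0.5 -0.7 -0.8] q7 -0.74 open 0.999
```

View pics/w1.png

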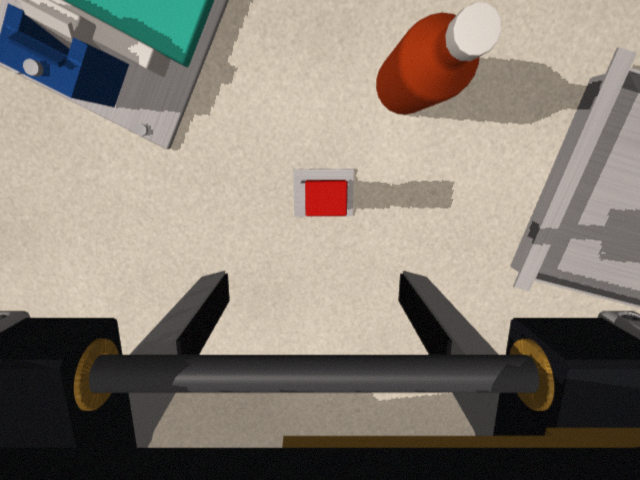

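The wrist view shows the wedge's head at about (305–347, 180–215), square to the image. The holder's rim spans (294–355, 168–216), and the sauce bottle is well clear.

```bash
cat > w.py <<'E'
from h import *
im=cv2.imread('pics/w1.png'); hsv=cv2.cvtColor(im,cv2.COLOR_BGR2HSV); c=bot.get_calibration('wrist'); W=np.load('w1.npz')['W']
m=(((hsv[...,0]<8)|(hsv[...,0]>172))&(hsv[...,1]>180)).astype(np.uint8)*255; m[:, :280]=0;m[:,370:]=0;m[:160]=0;m[230:]=0
ct=max(cv2.findContours(m,0,1)[0],key=cv2.contourArea); r=cv2.minAreaRect(ct); print(r,cv2.boundingRect(ct))
P=np.array([onz(c,W,*p,.115) for p in cv2.boxPoints(r)])[:,:2]; print(P.round(4).tolist()); C=P.mean(0); print('C',C.round(4))
for i in(0,1): d=P[i+1]-P[i]; print(np.linalg.norm(d).round(4),np.degrees(np.arctan2(d[1],d[0])).round(1))
for p in((294,168),(355,168),(294,216),(355,216)): print('rim',p,onz(c,W,*p,.045).round(4))
cs,Ws=cam('side')
for yaw in(14.8,194.8):
    a=np.radians(yaw); X=np.array([np.cos(a),np.sin(a),0]);Y=np.array([-X[1],X[0],0]); H=np.r_[C,.107]
    f=lambda p:[int(round((t-o)*4.4)) for t,o in zip(proj(cs,Ws,p),(280,370))]
    print(yaw,'top',[f(H+X*i*.017+Y*j*.02+[0,0,.008]) for i in(-1,1) for j in(-1,1)])
    print(' z45 section',[f(H+X*(i)+Y*j*.02-[0,0,.062]) for i in(-.017,.0035) for j in(-1,1)])
E
python3 w.py
```

```text
((325.5, 197.5), (35.0, 41.0), 90.0) (305, 180, 42, 36)
[[0.4488, -0.2737], [0.4586, -0.3107], [0.4267, -0.32], [0.4166, -0.282]]
C [ 0.4377 -0.2966]
0.0383 -75.2
0.0332 -163.8
rim (294, 168) [ 0.4526 -0.258   0.045 ]
rim (355, 168) [ 0.4701 -0.3243  0.045 ]
rim (294, 216) [ 0.3995 -0.2712  0.045 ]
rim (355, 216) [ 0.4177 -0.3399  0.045 ]
14.8 top [[194, 196], [125, 104], [269, 136], [200, 47]]
 z45 section [[192, 254], [129, 167], [235, 219], [171, 134]]
194.8 top [[200, 47], [269, 136], [125, 104], [194, 196]]
 z45 section [[199, 113], [263, 197], [157, 145], [221, 231]]
```

```bash
python3 -c "
from h import *
to([.4385,-.297,.088],104.8)"
```

```text
row [17.67  3.15  0.85] -0.003 | pos [ 0.4062 -0.2969  0.2647] zhead -75.4 yhead 14.6 tip 0.12 t 1.2 F [ 0.1 -0.8  0.6] q7 -0.74 open 0.999
```

>>> arm_command(rows=[[3,3.15,0.85,0,0],[8,3.15,0.85,0,0],[13,3.15,0.85,0,0],[16,3.15,0.85,0,0],[17.5,3.15,0.85,0,0],[17.7,3.15,0.85,0,0],[17.7,3.15,0.85,0,110],[17.7,3.15,0.85,0,200]], squeeze=30)

```text
time_s: 2.2
position: [0.4392, -0.2977, 0.0889]
tool_rot: [1.019, 1.319, -1.02]
contact_force: [-0.0, -0.3, -0.0]
opening: 0.823
```

>>> arm_command(rows=[[0,0,0,0,220],[0,0,0,0,220],[0,0,0,0,220],[0,0,0,0,220]])

```text
time_s: 2.7
position: [0.4392, -0.2977, 0.0889]
tool_rot: [1.019, 1.319, -1.02]
contact_force: [1.5, -0.5, 1.4]
opening: 0.422
```

```bash
python3 -c "
from h import *
to([.4385,-.297,.30],104.8)"
```

```text
row [-21.11  -0.05  -0.07] -0.004 | pos [ 0.4392 -0.2977  0.0889] zhead -75.4 yhead 14.6 tip 0.03 t 2.7 F [ 1.5 -0.5  1.4] q7 -0.77 open 0.422
```

>>> arm_command(rows=[[-4,0,0,0,220],[-10,0,0,0,220],[-16,0,0,0,220],[-19,0,0,0,220],[-19,0,0,0,220]])

```text
time_s: 3.32
position: [0.4403, -0.2983, 0.2809]
tool_rot: [1.019, 1.314, -1.019]
contact_force: [-0.1, -0.0, -1.2]
opening: 0.42
```

```bash
python3 -c "
from h import *
to([.42,.0,.28],-101.8)"
```

```text
row [ -0.     5.55 -29.38] 0.461 | pos [ 0.4403 -0.2983  0.2809] zhead -75.4 yhead 14.6 tip 0.3 t 3.325 F [-0.1 -0.  -1.2] q7 -0.77 open 0.42
```

>>> arm_command(rows=[[0,1,-4.5,0.08,220],[0,2,-9,0.16,220],[0,3,-13.5,0.24,220],[0,4,-18,0.32,220],[0,5,-22.5,0.4,220],[0,5.5,-27,0.46,220],[0,5.5,-29.4,0.46,220],[0,5.5,-29.4,0.46,220]])

```text
time_s: 4.32
position: [0.418, 0.0016, 0.2785]
tool_rot: [1.354, 1.104, -1.356]
contact_force: [-1.0, -1.5, -0.4]
opening: 0.423
```

```bash
python3 -c "
from h import *
to([.42,.0,.28],-101.8)
im,c,W=shot('wrist','w2.png')
np.savez('w2.npz',W=W)"
```

```text
row [-0.15  0.23  0.11] 0.005 | pos [0.418  0.0016 0.2785] zhead -101.5 yhead -11.5 tip 0.17 t 4.325 F [-1.  -1.5 -0.4] q7 -1.86 open 0.423
```

View pics/w2.png

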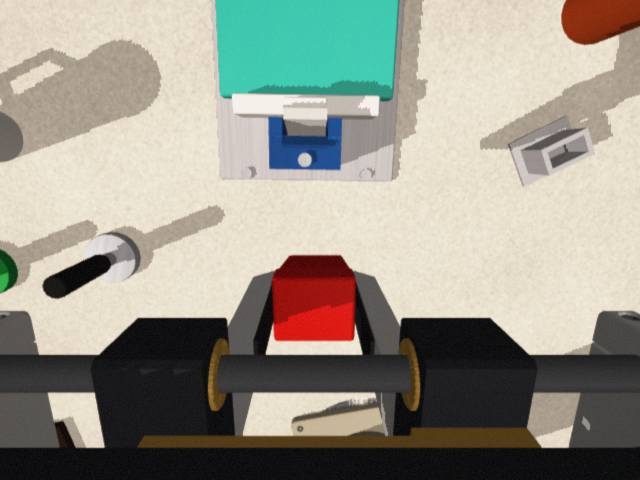

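The wrist view shows the wedge in the fingers, and the blue stop at (270–341, 117–169) nearly square to the tool. I'll zoom in on the slot.

Run:
```python
import cv2
im=cv2.imread('pics/w2.png')
cv2.imwrite('pics/c2.png',cv2.resize(im[85:185,225:395],None,fx=4.7,fy=4.7,interpolation=2))
```

```text
(no output)
```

View pics/c2.png

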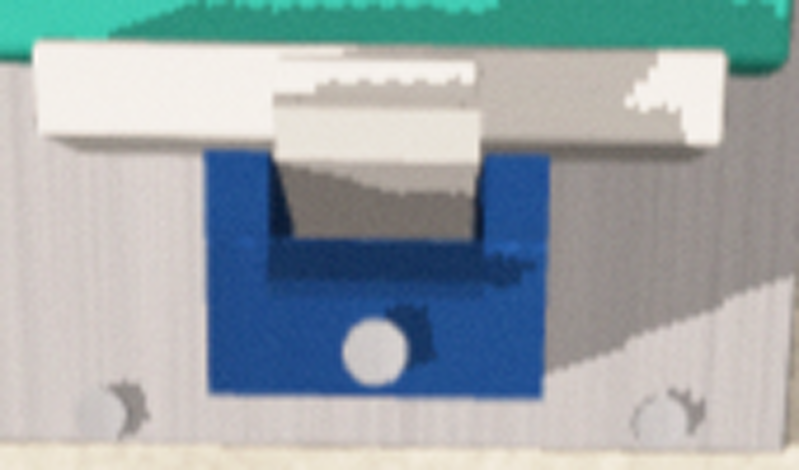

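Run:
```python
from h import *
c=bot.get_calibration('wrist'); W=np.load('w2.npz')['W']
f=lambda x,y,z:onz(c,W,225+x/4.7,85+y/4.7,z)
P={k:f(*k,.085) for k in((205,151),(549,154),(208,393),(543,397),(270,240),(484,242),(377,241),(376.5,152.5))}
for k,p in P.items(): print(k,(p*1000).round(1))
h=lambda a,b:np.degrees(np.arctan2(*(P[b]-P[a])[1::-1])).round(2)
print('y edges',h((549,154),(205,151)),h((543,397),(208,393)),h((484,242),(270,240)),'x',h((208,393),(205,151)),h((543,397),(549,154)))
a=f(35,135,.09);b=f(720,145,.09); print('jaw',np.degrees(np.arctan2(*(a-b)[1::-1])))
a=f(0,442,.01);b=f(785,449,.01); print('base',np.degrees(np.arctan2(*(a-b)[1::-1])))
print('jaw face edges z92',f(377,110,.092),'z85',f(377,162,.085))
# head in hand
im=cv2.imread('pics/w2.png'); hsv=cv2.cvtColor(im,cv2.COLOR_BGR2HSV)
m=(((hsv[...,0]<8)|(hsv[...,0]>172))&(hsv[...,1]>180)&(hsv[...,2]>140)).astype(np.uint8)*255; m[:250]=0
ct=max(cv2.findContours(m,0,1)[0],key=cv2.contourArea); ap=cv2.approxPolyDP(ct,4,True)[:,0]; print(ap.tolist())
z=.2785+.018+.008
for q in ap: print((onz(c,W,*map(float,q),z)*1000).round(1))
```

```text
(205, 151) [530.6  26.4  85. ]
(549, 154) [515.2 -46.4  85. ]
(208, 393) [480.6  37.5  85. ]
(543, 397) [464.8 -35.8  85. ]
(270, 240) [509.8  16.7  85. ]
(484, 242) [500.1 -29.1  85. ]
(377, 241) [505.   -6.2  85. ]
(376.5, 152.5) [522.9  -9.9  85. ]
y edges 78.07 77.85 78.02 x -12.56 -11.81
jaw 77.74945211383645
base 78.01188496580151
jaw face edges z92 [ 0.53055018 -0.01171316  0.092     ] z85 [ 0.52100257 -0.00956581  0.085     ]
[[272, 279], [276, 339], [352, 339], [353, 279]]
[435.3  19.6 304.5]
[404.4  24.8 304.5]
[396.9 -11.8 304.5]
[427.7 -17.7 304.5]
```

Run:
```python
from h import *
to([.42,0,.28],-102)
im,c,W=shot('side','s2.png'); s=bot.read_state(); T=R.from_rotvec(s['tool_rot']).as_matrix()
ims=im[...,::-1].copy(); 
x0,y0,k=None,None,5
def corners(dz,dy=0):
    H=s['position']-T[:,0]*(.018-dz)+T[:,1]*dy
    X,Y,Z=T[:,1],-T[:,2],-T[:,0]
    return [H+X*a+Y*b+Z*d for a,b,d in((-.017,-.02,.008),(.017,-.02,.008),(.017,.02,.008),(-.017,-.02,-.101),(-.005,-.02,-.101),(-.005,.02,-.101),(-.017,-.02,-.008),(.017,-.02,-.008))]
pts=[proj(c,W,p) for p in corners(0)]; u=np.array(pts); x0,y0=(u.mean(0)-55).astype(int)
g=cv2.resize(ims[y0:y0+110,x0:x0+110],None,fx=5,fy=5,interpolation=2)
for p in u: cv2.circle(g,tuple(((p-[x0,y0]+.5)*5).astype(int)),3,(0,255,255),1)
cv2.imwrite('pics/c3.png',g)
```

```text
row [-0.13  0.14 -0.03] 0.006 | pos [0.4186 0.     0.2787] zhead -101.7 yhead -11.7 tip 0.22 t 4.375 F [ 0.6 -0.8 -0.9] q7 -1.86 open 0.423
```

View pics/c3.png

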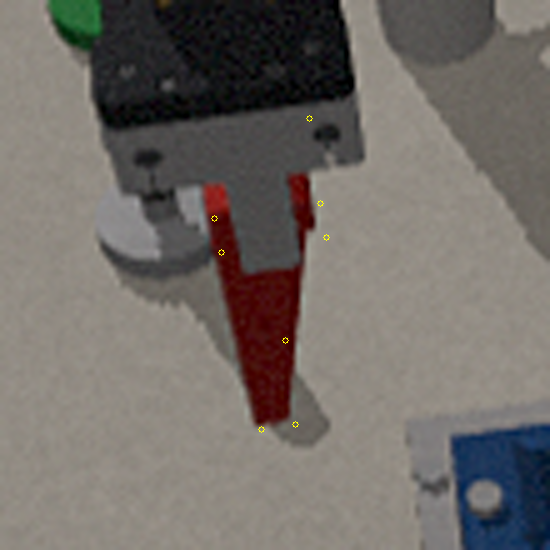

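The side crop shows the wedge hanging straight in the grip, about 2 mm toward −x and without slip. Its nose is at crop (270,422), against (278,427) predicted.

```bash
python3 -c "
from h import *
to([.5247,-.0104,.20],-102)"
```

```text
row [ 7.93 10.52 -1.25] 0.004 | pos [ 0.419  -0.0008  0.279 ] zhead -101.8 yhead -11.8 tip 0.25 t 4.425 F [ 0.  -0.9 -1.1] q7 -1.86 open 0.423
```

>>> arm_command(rows=[[0.5,3.5,-0.4,0,220],[3,7,-0.8,0,220],[6,9.8,-1.2,0,220],[7.9,10.5,-1.25,0,220],[7.9,10.5,-1.25,0,220],[7.9,10.5,-1.25,0,220]])

```text
time_s: 5.18
position: [0.5244, -0.0114, 0.2006]
tool_rot: [1.358, 1.099, -1.36]
contact_force: [-0.2, -0.8, -1.0]
opening: 0.425
```

```bash
python3 -c "
from h import *
to([.5247,-.0104,.158],-102)"
```

```text
row [ 4.26 -0.   -0.12] 0.002 | pos [ 0.5244 -0.0114  0.2006] zhead -101.9 yhead -11.9 tip 0.27 t 5.175 F [-0.2 -0.8 -1. ] q7 -1.83 open 0.425
```

>>> arm_command(rows=[[1,0,-0.1,0,220],[2,0,-0.1,0,220],[3,0,-0.1,0,220],[3.8,0,-0.1,0,220],[4,0,-0.1,0,220],[4,0,-0.1,0,220]])

```text
time_s: 5.92
position: [0.5247, -0.0105, 0.1605]
tool_rot: [1.358, 1.099, -1.36]
contact_force: [-0.4, -0.4, -1.5]
opening: 0.422
```

Run:
```python
from h import *
to([.5247,-.0104,.158],-102)
im,c,W=shot('side','s3.png'); im2,_,_=shot('wrist','w3.png')
a=cv2.resize(im[190:310,260:380],None,fx=4,fy=4,interpolation=2); b=cv2.resize(im2[180:360,200:440],(600,450))
b=cv2.resize(b[:, :],(310*2-300,480)) if 0 else cv2.resize(im2[160:360,240:370],(312,480),interpolation=2)
cv2.imwrite('pics/c4.png',np.hstack([a,b])[...,::-1])
```

```text
row [ 0.25 -0.   -0.02] 0.002 | pos [ 0.5247 -0.0105  0.1605] zhead -101.9 yhead -11.9 tip 0.26 t 5.925 F [-0.4 -0.4 -1.5] q7 -1.83 open 0.422
```

View pics/c4.png

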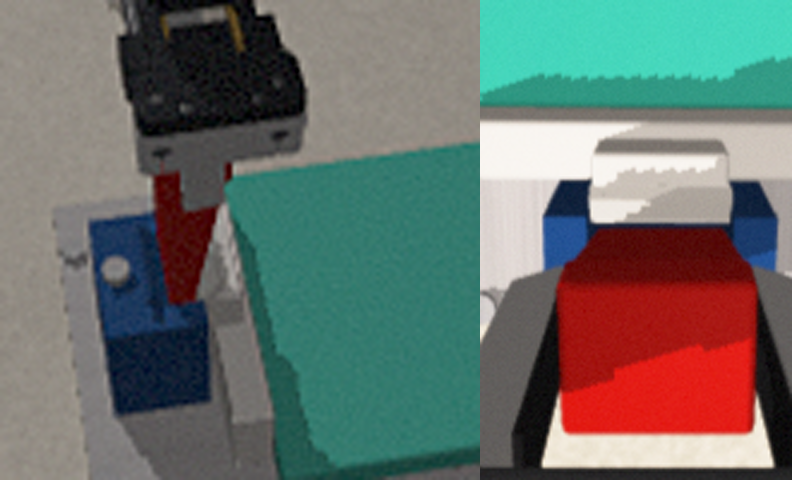

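The nose has entered between the cheeks with no contact force. I'll lower it slowly until it touches.

>>> arm_command(rows=[[0.25,0,0,0,220],[0.5,0,0,0,220],[0.7,0,0,0,220],[0.7,0,0,0,220]])

```text
time_s: 6.52
position: [0.5247, -0.0106, 0.1536]
tool_rot: [1.358, 1.099, -1.36]
contact_force: [0.6, -0.8, -1.1]
opening: 0.424
```

>>> arm_command(rows=[[0.2,0,0,0,220],[0.4,0,0,0,220],[0.4,0,0,0,220]])

```text
time_s: 6.9
position: [0.5247, -0.0106, 0.1494]
tool_rot: [1.358, 1.099, -1.36]
contact_force: [0.2, -0.4, -1.0]
opening: 0.423
```

>>> arm_command(rows=[[0.2,0,0,0,220],[0.4,0,0,0,220],[0.4,0,0,0,220]])

```text
time_s: 7.28
position: [0.5248, -0.0106, 0.1456]
tool_rot: [1.359, 1.099, -1.36]
contact_force: [-0.6, 0.9, 4.4]
opening: 0.426
```

>>> arm_command(rows=[[0.15,0,0,0,220],[0.25,0,0,0,220],[0.25,0,0,0,220]])

```text
time_s: 7.65
position: [0.5249, -0.0106, 0.1433]
tool_rot: [1.36, 1.099, -1.36]
contact_force: [-0.0, 0.3, 5.3]
opening: 0.425
```

>>> arm_command(rows=[[0,0,0,0,130],[0,0,0,0,90],[0,0,0,0,60],[0,0,0,0,60]])

```text
time_s: 8.15
position: [0.5248, -0.0106, 0.1432]
tool_rot: [1.359, 1.099, -1.36]
contact_force: [-0.4, 0.4, 0.2]
opening: 0.754
```

>>> arm_command(rows=[[-4,0,0,0,40],[-10,0,0,0,40],[-14,-2,0,0,40],[-14,-5,-3,0,40],[-14,-8,-6,0,0],[-14,-8,-10,0,0],[-14,-8,-10,0,0]])

```text
time_s: 9.02
position: [0.4669, 0.1076, 0.2828]
tool_rot: [1.357, 1.103, -1.355]
contact_force: [-0.3, -0.8, -0.4]
opening: 1.004
```

Run:
```python
from h import *
to([.42,0.18,.28],-102)
im,c,W=shot('side','s4.png'); im2,c2,W2=shot('top','t4.png')
a=cv2.resize(im[190:310,260:380],None,fx=4,fy=4,interpolation=2); b=cv2.resize(im2[215:295,300:352],(312,480),interpolation=2)
cv2.imwrite('pics/c5.png',np.hstack([a,b])[...,::-1])
# predicted head with flat face on stop, nose at .0625
X=np.array([np.cos(np.radians(-12)),np.sin(np.radians(-12)),0]);Y=np.array([-X[1],X[0],0])
S=np.array([.505,-.0062,0])
for zn in(.0625,):
  for cc,WW,n,o,k in((c,W,'side',(260,190),4),(c2,W2,'top',(300,215),6)):
    print(n,[[int(round((t-q)*k)) for t,q in zip(proj(cc,WW,S+X*a+Y*b+[0,0,zn+.109]),o)] for a in(0,.034) for b in(-.02,.02)])
```

```text
row [ 0.25 -6.05 -6.15] 0.007 | pos [0.4669 0.1076 0.2828] zhead -101.6 yhead -11.6 tip 0.22 t 9.025 F [-0.3 -0.8 -0.4] q7 -2.09 open 1.004
side [[159, 192], [146, 129], [230, 182], [215, 119]]
top [[281, 231], [158, 207], [301, 128], [179, 104]]
```

View pics/c5.png

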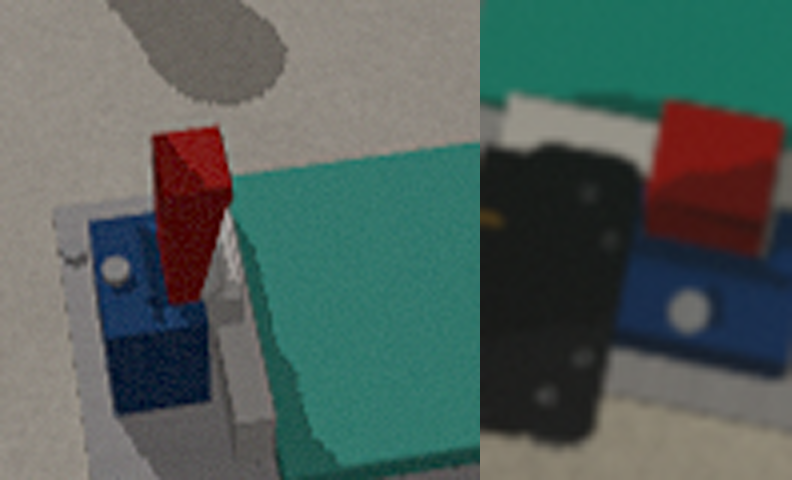

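The wedge stands upright in the slot with its head top at about (190,160) in the side crop, as predicted. Next the pounder.

>>> arm_command(rows=[[0.5,-3,-4.5,0,0],[0.5,-6,-9,0,0],[0.5,-9,-13.5,0,0],[0.5,-11.5,-15.5,0,0],[0.5,-12,-15.5,0,0],[0.5,-12,-15.5,0,0]])

```text
time_s: 9.88
position: [0.382, 0.2783, 0.2764]
tool_rot: [1.359, 1.096, -1.362]
contact_force: [1.4, 0.1, 0.1]
opening: 1.003
```

Run:
```python
from h import *
to([.41,.277,.20],-102)
im,c,W=shot('wrist','w5.png'); np.savez('w5.npz',W=W)
p=proj(c,W,[.41,.277,.008]); print(p,proj(c,W,[.41,.277,.119]))
hsv=cv2.cvtColor(im,cv2.COLOR_RGB2HSV)
u,v=map(int,p); print(hsv[v-30:v+40:8,u-40:u+40:8,2])
```

```text
row [ 7.65  2.73 -0.49] -0.0 | pos [0.382  0.2783 0.2764] zhead -102.0 yhead -12.0 tip 0.37 t 9.875 F [1.4 0.1 0.1] q7 -2.54 open 1.003
(np.float64(310.1701368405487), np.float64(187.48859917151174)) (np.float64(309.66542567921147), np.float64(198.5573195176946))
[[148 152 155 217 213 211 188 185 222 213]
 [154 150 153 208 180 173 132 151 151 163]
 [157 191 204 181 184 183 176 128 150 150]
 [212 215 179 177 177 174 119 123 143 156]
 [207 206 179 183  12  12 126 126 149 142]
 [210 213 181  51  20  21  86 173 150 183]
 [213 212 187  56  23  18 109 175 182 212]
 [218 208 212 187  58  91 180 216 207 213]
 [213 212 212 214 216 218 214 209 209 210]]
```

View pics/w5.png

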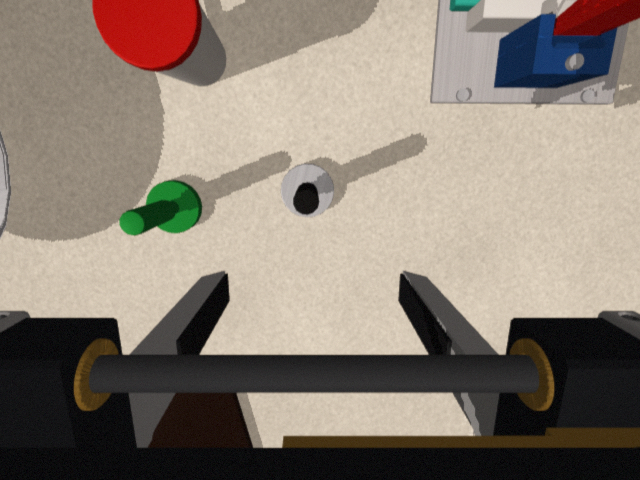

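The wrist view shows the pounder's disc at (308,190) and handle top at (306,199). The fingers open clear of the green look-alike at (172,207).

Run:
```python
from h import *
c=bot.get_calibration('wrist'); W=np.load('w5.npz')['W']
im=cv2.imread('pics/w5.png'); v=im[150:230,270:350].max(2); m=(v<70).astype(np.uint8)
ct=max(cv2.findContours(m,0,1)[0],key=cv2.contourArea); print(cv2.boundingRect(ct))
p=onz(c,W,308,190,.012); print(p); print(onz(c,W,306,199,.119))
to([p[0],p[1],.061],-102)
```

```text
(24, 33, 25, 31)
[0.40784587 0.28026762 0.012     ]
[0.41032077 0.28057366 0.119     ]
row [21.55  2.36 -0.84] -0.001 | pos [0.3824 0.2782 0.2765] zhead -102.1 yhead -12.1 tip 0.36 t 9.925 F [0.4 0.8 0.1] q7 -2.54 open 1.002
```

>>> arm_command(rows=[[5,2.45,-0.8,0,0],[10,2.45,-0.8,0,0],[15,2.45,-0.8,0,0],[19,2.45,-0.8,0,0],[21.2,2.45,-0.8,0,0],[21.4,2.45,-0.8,0,120],[21.4,2.45,-0.8,0,240],[21.4,2.45,-0.8,0,240]], squeeze=30)

```text
time_s: 10.92
position: [0.4097, 0.2799, 0.0637]
tool_rot: [1.363, 1.095, -1.361]
contact_force: [-0.9, 0.1, 0.9]
opening: 0.718
```

>>> arm_command(rows=[[0,0,0,0,240],[0,0,0,0,240],[0,0,0,0,240],[0,0,0,0,240]])

```text
time_s: 11.42
position: [0.4096, 0.2799, 0.0637]
tool_rot: [1.362, 1.095, -1.361]
contact_force: [-0.2, 0.4, -0.2]
opening: 0.289
```

Run:
```python
from h import *
to([.409,.28,.061],-102)
```

```text
row [ 0.27 -0.06  0.  ] -0.002 | pos [0.4096 0.2799 0.0637] zhead -102.1 yhead -12.1 tip 0.37 t 11.425 F [-0.2  0.4 -0.2] q7 -2.58 open 0.289
```

>>> arm_command(rows=[[-5,0,0,0,240],[-11,0,0,0,240],[-17,0,0,0,240],[-22,0,0,0,240],[-23.5,0,0,0,240],[-23.5,0,0,0,240]])

```text
time_s: 12.18
position: [0.4085, 0.2808, 0.2989]
tool_rot: [1.363, 1.095, -1.361]
contact_force: [-0.3, -0.2, -3.6]
opening: 0.276
```

Run:
```python
from h import *
to([.5216,-.0097,.28],-102)
```

```text
row [ 2.07 17.15 26.02] -0.002 | pos [0.4085 0.2808 0.2989] zhead -102.1 yhead -12.1 tip 0.38 t 12.175 F [-0.3 -0.2 -3.6] q7 -2.51 open 0.276
```

>>> arm_command(rows=[[0,2.8,4.3,0,240],[0,5.7,8.7,0,240],[0,8.6,13,0,240],[0,11.5,17.4,0,240],[0,14.3,21.7,0,240],[0,17.15,26,0,240],[1,17.15,26,0,240],[1,17.15,26,0,240]])

```text
time_s: 13.18
position: [0.5195, -0.0089, 0.2881]
tool_rot: [1.36, 1.099, -1.366]
contact_force: [0.3, 0.0, -4.9]
opening: 0.274
```

>>> arm_command(rows=[[1,0,0,0,240],[2.5,0,0,0,240],[3.7,0,0,0,240],[4,0,0,0,240],[4,0,0,0,240]])

```text
time_s: 13.8
position: [0.5195, -0.0088, 0.248]
tool_rot: [1.36, 1.1, -1.365]
contact_force: [-1.0, -0.1, -3.7]
opening: 0.274
```

Run:
```python
from h import *
to([.5216,-.0097,.235],-102)
```

```text
row [1.3  0.23 0.04] -0.002 | pos [ 0.5195 -0.0088  0.248 ] zhead -102.1 yhead -12.1 tip 0.21 t 13.8 F [-1.  -0.1 -3.7] q7 -1.84 open 0.274
```

>>> arm_command(rows=[[0.4,0.2,0,0,240],[0.7,0.2,0,0,240],[0.9,0.2,0,0,240],[0.9,0.2,0,0,240]])

```text
time_s: 14.3
position: [0.5213, -0.0093, 0.2389]
tool_rot: [1.36, 1.1, -1.366]
contact_force: [-0.2, 0.2, -4.9]
opening: 0.276
```

>>> arm_command(rows=[[0.15,0,0,0,240],[0.3,0,0,0,240],[0.4,0,0,0,240]])

```text
time_s: 14.68
position: [0.5213, -0.0093, 0.2348]
tool_rot: [1.36, 1.1, -1.366]
contact_force: [-0.2, 0.1, -4.5]
opening: 0.267
```

>>> arm_command(rows=[[0.1,0,0,0,240],[0.2,0,0,0,240],[0.3,0,0,0,240]])

```text
time_s: 15.05
position: [0.5214, -0.0093, 0.2322]
tool_rot: [1.36, 1.1, -1.365]
contact_force: [-0.6, -0.0, 1.3]
opening: 0.272
```

>>> arm_command(rows=[[-0.4,0,0,0,240],[-0.2,0,0,0,240],[0,0,0,0,240],[0.2,0,0,0,240],[0.3,0,0,0,240],[0.3,0,0,0,240]])

```text
time_s: 15.8
position: [0.5214, -0.0093, 0.2293]
tool_rot: [1.36, 1.1, -1.365]
contact_force: [-0.8, 1.4, -0.7]
opening: 0.271
```

>>> arm_command(rows=[[-0.4,0,0,0,240],[-0.2,0,0,0,240],[0,0,0,0,240],[0.2,0,0,0,240],[0.3,0,0,0,240],[0.3,0,0,0,240]])

```text
time_s: 16.55
position: [0.5214, -0.0093, 0.2264]
tool_rot: [1.36, 1.099, -1.365]
contact_force: [-0.7, 1.1, -0.2]
opening: 0.274
```

>>> arm_command(rows=[[-0.3,0,0,0,240],[-0.1,0,0,0,240],[0.1,0,0,0,240],[0.3,0,0,0,240],[0.4,0,0,0,240],[0.4,0,0,0,240]])

```text
time_s: 17.3
position: [0.5219, -0.0093, 0.2242]
tool_rot: [1.361, 1.098, -1.364]
contact_force: [-3.3, -0.6, 11.9]
opening: 0.271
```

>>> arm_command(rows=[[-0.3,0,0,0,240],[-0.1,0,0,0,240],[0.1,0,0,0,240],[0.3,0,0,0,240],[0.4,0,0,0,240],[0.4,0,0,0,240]])

```text
time_s: 18.05
position: [0.5232, -0.0095, 0.2238]
tool_rot: [1.364, 1.095, -1.361]
contact_force: [-5.9, -0.0, 24.0]
opening: 0.275
```

Run:
```python
from h import *
to([.5216,-.0097,.235],-102)
im,c,W=shot('side','s6.png')
a=cv2.resize(im[150:310,240:400],None,fx=3.7,fy=3.7,interpolation=2)
cv2.imwrite('pics/c6.png',a[...,::-1])
```

```text
row [-1.12 -0.15  0.06] -0.002 | pos [ 0.5232 -0.0095  0.2238] zhead -102.1 yhead -12.1 tip 0.36 t 18.05 F [-5.9 -0.  24. ] q7 -1.84 open 0.275
```

View pics/c6.png

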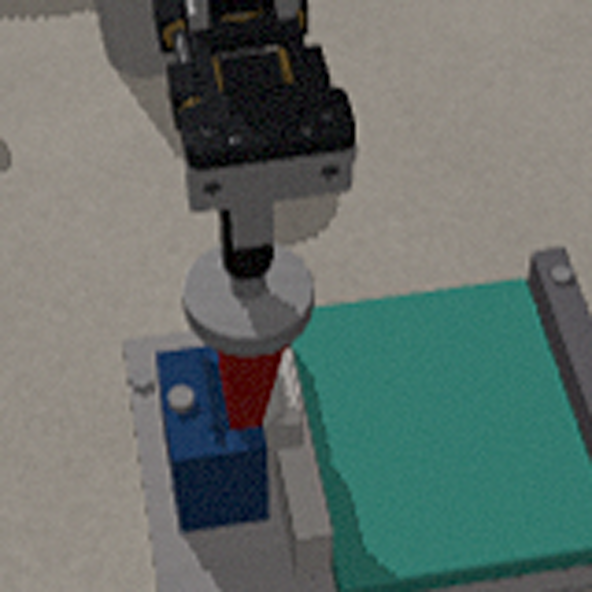

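The side crop shows the pounder on the wedge's head, which is upright in the slot at (250,380). At 28 N net only 0.4 mm more travel came, so it is home. Now I lift off and stop hitting.

>>> arm_command(rows=[[-0.5,0,0,0,240],[-2,0,0,0,240],[-5,0,0,0,240],[-7,0,0,0,240],[-7,0,0,0,240]])

```text
time_s: 18.73
position: [0.5239, -0.0093, 0.295]
tool_rot: [1.365, 1.093, -1.358]
contact_force: [-0.0, 0.2, -5.6]
opening: 0.275
```

Run:
```python
from h import *
to([.4096,.28,.29],-102)
```

```text
row [  0.31 -17.26 -25.88] -0.002 | pos [ 0.5239 -0.0093  0.295 ] zhead -102.1 yhead -12.1 tip 0.51 t 18.725 F [-0.   0.2 -5.6] q7 -1.83 open 0.275
```

>>> arm_command(rows=[[0,-3,-4.3,0,240],[0,-6,-8.7,0,240],[0,-9,-13,0,240],[0,-12,-17.5,0,240],[0,-15,-22,0,240],[0,-17.2,-25.9,0,240],[0.3,-17.2,-25.9,0,240],[0.3,-17.2,-25.9,0,240]])

```text
time_s: 19.73
position: [0.4097, 0.2789, 0.2888]
tool_rot: [1.362, 1.093, -1.361]
contact_force: [0.6, -1.8, -4.2]
opening: 0.271
```

Run:
```python
from h import *
to([.4096,.28,.085],-102)
im,c,W=shot('top','t7.png'); s,cs,Ws=shot('side','s7.png')
X=np.array([np.cos(np.radians(-12)),np.sin(np.radians(-12)),0]);Y=np.array([-X[1],X[0],0]);S=np.array([.505,-.0062,0])
def prof(img,c,W,y,z,a,b):
    g=img.astype(np.float32); P=[proj(c,W,S+X*t+Y*y+[0,0,z]) for t in np.arange(a,b,.0005)]
    P=np.array(P,np.float32); return cv2.remap(g,P[None,:,0].copy(),P[None,:,1].copy(),1)[0]
t0=cv2.imread('pics/top0.png')[...,::-1].copy(); s0=cv2.imread('pics/side0.png')[...,::-1].copy()
ys=np.arange(-.08,-.05,.001)
def edge(img,c,W,z,a,b,ch):
    p=np.mean([prof(img,c,W,y,z,a,b) for y in ys],0)[:,ch]; d=np.diff(cv2.GaussianBlur(p[:,None],(1,7),0)[:,0]); i=np.abs(d).argmax(); return (a+i*.0005)*1000,d[i].round(1)
for n,i0,i1,cc,WW in(('top',t0,im,c,W),('side',s0,s,cs,Ws)):
    for nm,z,a,b,ch in(('jaw-board edge',.03,.02,.07,0),('board-fence edge',.03,.16,.24,1)):
        print(n,nm,'before',edge(i0,cc,WW,z,a,b,ch),'after',edge(i1,cc,WW,z,a,b,ch))
def head(img,box):
    h=cv2.cvtColor(img,cv2.COLOR_RGB2HSV); m=((h[...,0]<6)&(h[...,1]>200)).astype(np.uint8); x0,y0,x1,y1=box; m2=m*0; m2[y0:y1,x0:x1]=m[y0:y1,x0:x1]
    return cv2.boundingRect(m2)
s4=cv2.imread('pics/s4.png')[...,::-1].copy()
print('wedge side bbox before/after',head(s4,(280,200,340,280)),head(s,(280,200,340,280)))
d=lambda zn:[np.round(proj(cs,Ws,S+X*.034*i+Y*.02*j+[0,0,zn+.109]),1).tolist() for i in(0,1) for j in(-1,1)]
print(d(.0625),d(.0525))
a=cv2.resize(s[195:315,260:435],None,fx=2.3*2,fy=2.3*2,interpolation=2); cv2.imwrite('pics/c7.png',a[...,::-1])
```

```text
row [20.38 -0.18 -0.19] -0.002 | pos [0.4097 0.2789 0.2888] zhead -102.1 yhead -12.1 tip 0.49 t 19.725 F [ 0.6 -1.8 -4.2] q7 -2.51 open 0.271
top jaw-board edge before (np.float64(52.00000000000001), np.float32(-8.6)) after (np.float64(55.00000000000001), np.float32(-7.1))
top board-fence edge before (np.float64(207.00000000000003), np.float32(-6.1)) after (np.float64(209.00000000000003), np.float32(-6.2))
side jaw-board edge before (np.float64(47.0), np.float32(-9.7)) after (np.float64(50.0), np.float32(-7.4))
side board-fence edge before (np.float64(203.5), np.float32(-10.7)) after (np.float64(206.00000000000003), np.float32(-10.1))
wedge side bbox before/after (299, 222, 19, 43) (299, 225, 19, 40)
[[299.6, 238.1], [296.4, 222.2], [317.5, 235.5], [313.8, 219.7]] [[299.8, 241.4], [296.7, 225.5], [317.5, 238.8], [313.8, 223.1]]
```

View pics/c7.png

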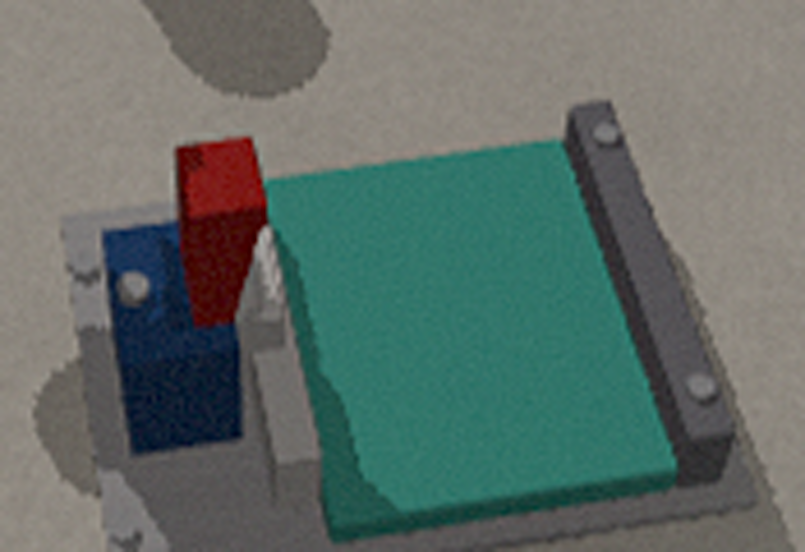

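The side crop shows the wedge upright and about 9 mm lower, with the board moved roughly 2.5 mm and flush on the fence. Now I set the pounder down.

>>> arm_command(rows=[[5,0,0,0,240],[10,0,0,0,240],[15,0,0,0,240],[19,-0.1,-0.1,0,240],[21.2,-0.1,-0.1,0,240],[21.7,-0.1,-0.1,0,240],[21.7,-0.1,-0.1,0,240]])

```text
time_s: 20.7
position: [0.4122, 0.2783, 0.0729]
tool_rot: [1.367, 1.09, -1.361]
contact_force: [-0.8, 0.3, -4.3]
opening: 0.269
```

>>> arm_command(rows=[[0.2,0,0,0,240],[0.4,0,0,0,240],[0.4,0,0,0,240]])

```text
time_s: 21.08
position: [0.4123, 0.2784, 0.0692]
tool_rot: [1.367, 1.09, -1.361]
contact_force: [0.2, -0.4, -5.5]
opening: 0.275
```

>>> arm_command(rows=[[0.1,0,0,0,240],[0.2,0,0,0,240],[0.2,0,0,0,240]])

```text
time_s: 21.45
position: [0.4123, 0.2783, 0.0671]
tool_rot: [1.367, 1.09, -1.361]
contact_force: [0.2, -0.4, -4.3]
opening: 0.274
```

>>> arm_command(rows=[[0.15,0,0,0,240],[0.3,0,0,0,240],[0.3,0,0,0,240]])

```text
time_s: 21.82
position: [0.4127, 0.2782, 0.0654]
tool_rot: [1.368, 1.09, -1.36]
contact_force: [-1.6, -2.1, 10.0]
opening: 0.273
```

>>> arm_command(rows=[[0.05,0,0,0,240],[0.1,0,0,0,240],[0.1,0,0,0,240]])

```text
time_s: 22.2
position: [0.4128, 0.2782, 0.0654]
tool_rot: [1.369, 1.089, -1.36]
contact_force: [-2.7, -2.2, 11.1]
opening: 0.273
```

>>> arm_command(rows=[[0,0,0,0,180],[0,0,0,0,120],[0,0,0,0,60],[0,0,0,0,0],[0,0,0,0,0],[0,0,0,0,0],[0,0,0,0,0]])

```text
time_s: 23.08
position: [0.4128, 0.2782, 0.0654]
tool_rot: [1.369, 1.089, -1.36]
contact_force: [0.3, -0.1, -0.2]
opening: 0.901
```

>>> arm_command(rows=[[-3,0,0,0,0],[-8,0,0,0,0],[-13,0,0,0,0],[-18,0,0,0,0],[-20,-4,0,0,0],[-20,-6,0,0,0],[-20,-6,0,0,0]])

```text
time_s: 23.95
position: [0.3508, 0.2918, 0.264]
tool_rot: [1.365, 1.09, -1.359]
contact_force: [-0.3, 0.8, -0.1]
opening: 0.999
```

Run:
```python
from h import *
to([.41,.28,.2],-102)
im,c,W=shot('wrist','w8.png'); s,cs,Ws=shot('side','s8.png')
hs=cv2.cvtColor(s,cv2.COLOR_RGB2HSV)
m=((hs[...,0]<6)&(hs[...,1]>200)).astype(np.uint8); m[:, :280]=0;m[:,340:]=0;m[:200]=0;m[280:]=0; print('wedge bbox',cv2.boundingRect(m))
P=np.array([.4125,.278,0]); 
u0,v0=map(int,proj(c,W,P+[0,0,.016])); u1,v1=map(int,proj(c,W,P+[0,0,.119])); print('pred disc,top',(u0,v0),(u1,v1))
g=im.max(2); b=(g<75).astype(np.uint8); k=b*0; k[v0-45:v0+45,u0-45:u0+45]=b[v0-45:v0+45,u0-45:u0+45]
print('dark handle bbox wrist',cv2.boundingRect(k)); 
u,v=map(int,proj(cs,Ws,P+[0,0,.119])); uu,vv=map(int,proj(cs,Ws,P+[0,0,.034])); gs=(s.max(2)<55).astype(np.uint8); k=gs*0;k[v-12:vv+6,u-18:u+18]=gs[v-12:vv+6,u-18:u+18]
print('side pred',(u,v),(uu,vv),'bbox',cv2.boundingRect(k))
```

```text
row [ 6.46  5.97 -0.12] -0.004 | pos [0.3508 0.2918 0.264 ] zhead -102.2 yhead -12.2 tip 0.6 t 23.95 F [-0.3  0.8 -0.1] q7 -2.62 open 0.999
wedge bbox (299, 225, 19, 40)
pred disc,top (314, 160) (315, 162)
dark handle bbox wrist (300, 150, 28, 28)
side pred (218, 169) (224, 195) bbox (204, 157, 25, 43)
```

```bash
python3 -c "
from h import *
print(bot.finish_job())"
```

```text
the job is handed in; nothing more can be done
None
```

I stood the red wedge nose-down in the slot, let go, and drove it home with the pounder. The pounder is back upright on the counter and the job was handed in at about 24 s of the 64 s allowed.

- **Wedge:** It went down about 9 mm over a slow first push and four gentle taps. The last tap moved it only 0.4 mm with about 28 N on the head (24 N read plus the pounder's weight), so I stopped. That is a little above the 15–25 N seating range and well under the 45 N limit. I read force only at the end of each move, so brief peaks between readings were not seen.
- **Board:** Before and after pictures from two cameras show the jaw side of the board moving about 3 mm and the fence side 2–2.5 mm, until it lay flush on the fence. I take it as gripped tight on that and the hard stop, as I did not pull on it. The 9 mm of wedge travel implies about 2 mm of jaw movement, so the figures differ by roughly 1 mm, which is within image accuracy.
- **Pounder:** After release, its dark handle appeared in the wrist view within about 2 pixels of where an upright pounder should be. The wedge had not moved since seating. Both last checks were numerical, since I had used all 12 picture views.
- **Other items:** I kept clear of the tumbler, sauce bottle, spice jar and green look-alike throughout. No check disagreed beyond the small differences above.

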